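# Get the loupe out from behind the ink and the glue

### The job

I want to inspect the proof: first set the ink bottle and the glue stick, which block the way to the loupe, aside on the cork mat; then take the loupe out of the caddy and stand it centred on the round mark of the proof sheet. After that put the ink bottle and the glue stick back in the caddy, each upright on the very spot where it stood at first. Do not tip any of them over, and leave the other things on the table where they lie.

Things in the scene. Friction and masses are not known exactly. Their poses are not given: they have to be found in the camera images.
- caddy: fixed wooden desk caddy: stall 216 (x) by 86 (y) by 44 mm high, open on top and at the front (-x); pale 6 mm floor; 8 mm walls at the sides and back (+x), 70 mm clear between the sides. Origin: centre of its underside. On its centre line: loupe (x about +38 mm, 41 mm free behind it), in the middle (-20) and in front (-71) ink bottle and glue stick, in either order
- ink_bottle: dark blue glass ink bottle, loose, 140 g, standing upright, 60 mm high: body 52 mm across and 40 mm high, black ribbed round cap 33 mm across from 44 to 60 mm above its underside (grasp at the cap, fingertips above the shoulder). Origin: centre of its underside, z up
- glue_stick: glue stick, loose, 35 g, standing upright, white body with dark cap; round, 92 mm high, 27 mm across, the cap 28 mm across from 60 to 92 mm above its underside. Origin: centre of its underside, z up
- loupe: black standing loupe (magnifier), loose, 70 g, upright, round, 42 mm across and 43 mm high with a clear lens on top, at the back of the caddy. Origin: centre of its underside, z up
- mat: fixed cork mat lying on the table, on one side of the caddy (left or right), 170 mm (its x) by 110 mm (its y), 3 mm thick. Origin: centre of its underside
- proof_mark (a point): centre of the round register mark (black ring 56 mm across with a cross) on the proof, a fixed white sheet 160 by 115 mm, 2 mm thick, with a row of colour patches along one short edge, on the other side of the caddy from the mat. The point is on the sheet's top, 18 mm from its centre; x points along the long side, away from the patches
- sharpener: small brass pencil sharpener 18x28x16 mm lying between the caddy and what lies left of it; a bystander. Origin: centre of its underside
- eraser: green and white eraser 22x50x12 mm (long along its y) between the caddy and what lies right of it; a bystander. Origin: centre of its underside
- marker_black: white marker with black cap, 131 mm long (its y), 20 mm high, lying in front of the caddy; a bystander. Origin: centre of its underside
There are look-alikes about, which are no part of the job. What is shaped like the loupe but green or turquoise is not meant.

How it is judged (in metres and radians):
On the way, in this order (a step that is already met when the one before it is completed fails the run):
1. the ink bottle and the glue stick both stand released on the cork mat, the loupe still in its place in the caddy (x of ink_bottle in the frame of mat between -0.085 and 0.085 m and y of ink_bottle in the frame of mat between -0.055 and 0.055 m and z of ink_bottle in the frame of mat between -0.003 and 0.012 m and angle between each of ink_bottle, glue_stick's own z axis and vertical below 0.15 rad and contact force between the fingers and ink_bottle below 0.1 N and linear speed of each of ink_bottle, glue_stick below 0.02 m/s and x of glue_stick in the frame of mat between -0.085 and 0.085 m and y of glue_stick in the frame of mat between -0.055 and 0.055 m and z of glue_stick in the frame of mat between -0.003 and 0.012 m and contact force between the fingers and glue_stick below 0.1 N and distance of loupe from where it was at the start of the episode below 0.025 m), for 0.2 s.
2. the loupe stands released on the mark of the proof, the ink bottle and the glue stick still on the mat (horizontal distance between loupe and proof_mark below 0.012 m and height (world z) of loupe below 0.012 m and angle between each of loupe, ink_bottle, glue_stick's own z axis and vertical below 0.15 rad and contact force between the fingers and loupe below 0.1 N and linear speed of each of loupe, ink_bottle, glue_stick below 0.02 m/s and x of ink_bottle in the frame of mat between -0.085 and 0.085 m and y of ink_bottle in the frame of mat between -0.055 and 0.055 m and z of ink_bottle in the frame of mat between -0.003 and 0.012 m and contact force between the fingers and ink_bottle below 0.1 N and x of glue_stick in the frame of mat between -0.085 and 0.085 m and y of glue_stick in the frame of mat between -0.055 and 0.055 m and z of glue_stick in the frame of mat between -0.003 and 0.012 m and contact force between the fingers and glue_stick below 0.1 N), for 0.2 s.
At the end, for the whole second after the job is handed in: the loupe stands upright within 12 mm of the centre of the round mark; the ink bottle and the glue stick stand upright in the caddy, each within 15 mm of the spot where it stood at the start; all are released and at rest (horizontal distance between loupe and proof_mark below 0.012 m and height (world z) of loupe below 0.012 m and angle between each of loupe, ink_bottle, glue_stick's own z axis and vertical below 0.15 rad and contact force between the fingers and loupe below 0.1 N and linear speed of each of loupe, ink_bottle, glue_stick below 0.02 m/s and distance of each of ink_bottle, glue_stick from where it was at the start of the episode below 0.015 m and contact force between the fingers and ink_bottle below 0.1 N and contact force between the fingers and glue_stick below 0.1 N); the robot touches nothing.
It fails at once if the ink bottle, the glue stick or the loupe is tipped over (angle between any of ink_bottle, glue_stick, loupe's own z axis and vertical above 0.7 rad).
It fails at once if the sharpener, the eraser or the marker is shifted by more than 20 mm (distance of any of sharpener, eraser, marker_black from where it was at the start of the episode above 0.02 m).
It also fails if it takes over 125 s, if anything falls off the work surface, if the arm or the gripper's body presses on something with over 40 N, if the wrist force passes 120 N, or if a joint passes its speed limit or range.

### The arm

A 7-joint arm with a two-finger parallel gripper is mounted at the origin on a cart in front of the work surface, level with it; the furniture and walls round the work are solid. World frame = base frame: x ahead of the robot, y to its left, z up, the work surface at z = 0. Lengths are in m, angles in degrees, forces in N, time in s.
With the tool pointing down it reaches from about 0.425 to 0.875 m from the base axis. Payload 4.7 kg.
Tool frame: the origin (TCP) lies midway between the tips of the shut fingers; the grasp point (between the pads) lies 19 mm behind it; z points along the fingers, y is the line along which they close (so a half turn about z gives the same grasp; the last joint's range is limited). The gripper opens to 87 mm and grips with 3 to 60 N. Pads are 19 mm wide; open, the fingers measure 117 mm over their backs; the gripper's body (75 mm by 190 mm) begins 51 mm behind the grasp point.
Start: joints at [65.036, 18.392, -4.016, 83.108, 1.295, 78.541, -3.26], TCP at [0.283, -0.585, 0.223] pointing down, gripper open.
Joint ranges: [-163.93, 163.93], [-17.29, 119.83], [-79.2, 71.16], [3.27, 140.29], [-89.18, 269.18], [5.43, 117.66], [-154.24, 154.24]. Speed limits (degrees/s): [147.25, 147.25, 180, 180, 180, 180, 180].

### API

Orientations are given as [roll, pitch, yaw] about the fixed x, y, z axes, in that order (R = Rz(yaw) Ry(pitch) Rx(roll)).
In Python, from cell import env gives the robot as it stands. The module is installed in compiled form; this text tells all that it offers.
- The arm moves only by the tool step_arm, never from a script. Its argument "rows" is a list of rows, each an object with "angular": the turn, a rotation vector about the tool's x, y, z in units of pi rad (1.0 is pi rad), a list of three; "slide": the shift along the tool's x, y, z in units of 500 mm (1.0 is 500 mm), a list of three; "jaw": the opening, from 0 (shut) to 1 (fully open). A call has 1 to 10 rows; each row shifts and turns the commanded pose from where the row before left it, along the tool's axes as they then stand; what a row does not reach is not made up. A row lasts 1/8 s, in which the tool goes at most 62.5 mm and 10.7 degrees, less where a joint would pass 70% of its speed; a pose out of reach is approached as far as the arm can. A call with a number of a shift or a turn outside -1 to 1 is refused whole. A call with a gripper value outside its range is refused whole. The fingers move at their own pace and stop on an object; "newtons" is the grip in N (left out, the last holds). Time passes only in rows, so rows that do not move let the fingers close. It gives the time, the measured TCP pose, the force, the opening and the grip force at its end, in the units of the state.
- env.get_obs(): the state, without advancing time (a new reading comes with each control period).
- env.read_camera(name): name is "side" or "top"; returns the picture (420x560x3 uint8, red, green, blue); there is no depth.
- env.camera_info(name): a dict with "fx", "fy", "cx", "cy" (pixels), "R" (3x3) and "t" (3): a world point X has camera coordinates R X + t. Camera axes: x right, y down, z forward; pixel columns grow to the right and rows downward; lengths in m; the calibration is good to about 2 mm. A picture is of the moment at which its call begins. camera_info takes no time and is no camera call.
- env.sign_off(): hands the job in; it is judged then, once.
The state is a dict: "time_s": time; "qpos": joint angles; "joint_velocities": joint speeds; "effort": joint torques, N m; "tool_pos": TCP position; "tool_rot": TCP orientation; "force": force on the tool from outside, world axes, zero at the start; "wrist_torque": the same for the moment, N m; "grip_width": finger opening in m; "grasp_force": force on a finger pad.
Only numpy, scipy, OpenCV 4.12 (cv2) and the standard library are available. Lean on these libraries where they do the work, as an engineer would, in place of code of your own. Each camera call takes 0.05 s, during which the arm holds its last target. There are 200 camera calls.

## Working session

There is one attempt and no reset: what is moved stays moved. The work goes in short steps, Python scripts to look and compute and a tool call to move; the robot and the scene stay as the last step left them, time stands still between calls to the robot, and variables do not carry over. Pictures are saved under pics/ and viewed, at most 14 in all, crops included, and the job is handed in when it is done.

Besides the shell and the picture viewer there is one more tool, called after ">>>" as name(argument=value, ...), one argument or row to a line, values as JSON. step_arm: Moves the arm, as the interface text tells. Shifts and turns lie within -1 to 1; 1 stands for 500 mm of shift or pi rad of turn. Its arguments: {"type":"object","properties":{"rows":{"type":"array"},"newtons":{"type":"number"}},"required":["rows"]}

```bash
mkdir -p pics; cat > h.py <<'E'
import numpy as np, cv2
from cell import env
def shot(n,f):
    im=env.read_camera(n); cv2.imwrite('pics/'+f,im[:,:,::-1]); return im
def ray(n,u,v,z):
    c=env.camera_info(n); R=np.array(c['R']);t=np.array(c['t'])
    d=R.T@np.array([(u-c['cx'])/c['fx'],(v-c['cy'])/c['fy'],1]); o=-R.T@t
    return o+d*(z-o[2])/d[2]
def proj(n,X):
    c=env.camera_info(n); p=np.array(c['R'])@np.array(X)+np.array(c['t'])
    return c['fx']*p[0]/p[2]+c['cx'],c['fy']*p[1]/p[2]+c['cy']
E
python3 - <<'E'
from h import *
shot('top','t0.png');shot('side','s0.png')
o=env.get_obs();print(o)
for n in('top','side'):
    c=env.camera_info(n);print(n,c['fx'],-np.array(c['R']).T@np.array(c['t']),c['R'])
E
```

```text
{'time_s': 0.1, 'qpos': array([65.03582203, 18.43475379, -4.01388034, 83.16590603,  1.29719361,
       78.54155223, -3.26161454]), 'joint_velocities': array([-0.10134769, -0.09082033, -0.01248438, -0.10412844,  0.05909819,
       -0.07732952, -0.09684054]), 'effort': array([ 1.20837849e-04, -4.92568481e+01, -4.05607726e-01, -3.13398385e+01,
       -6.40556845e-02,  3.95608367e-02,  8.01021133e-05]), 'tool_pos': array([ 0.28233195, -0.5849462 ,  0.22158892]), 'tool_rot': array([-1.79903133e+02,  8.06736237e-03,  2.57709911e+01]), 'force': array([-0.35710879,  0.42457318, -0.15810911]), 'wrist_torque': array([ 0.06341772, -0.01512409, -0.02970258]), 'grasp_force': 0.0, 'grip_width': 0.08700009868523358}
top 414.96140490432015 [0.34378917 0.01233161 0.95375782] [[-0.03962562 -0.99921394  0.00114564]
 [-0.97714507  0.03851075 -0.20905606]
 [ 0.20884761 -0.00940343 -0.97790299]]
side 381.08752619658577 [0.504183   0.73574174 0.44259237] [[-0.99955124 -0.02954115  0.00496479]
 [-0.01847194  0.47736937 -0.87850855]
 [ 0.02358211 -0.87820601 -0.47770083]]
```

View pics/t0.png

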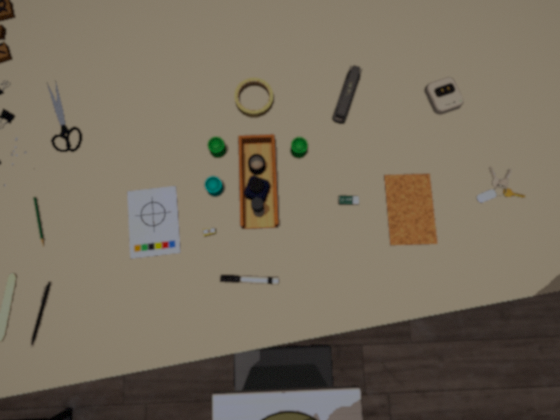

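View pics/s0.png

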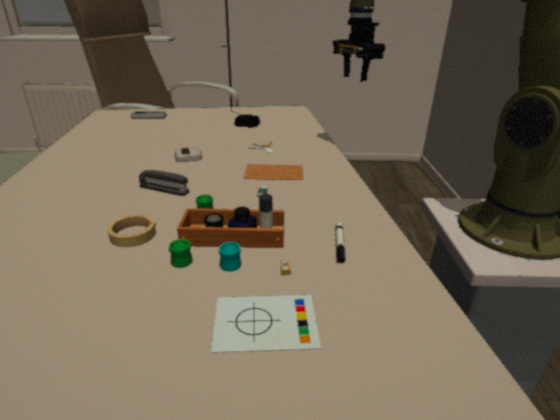

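The top view shows the caddy around (258,182), the proof mark near (153,214) and the mat near (411,209). The glue stick is in front, the bottle in the middle and the loupe at the back. Next I'll take enlarged crops.

```bash
python3 - <<'E'
import cv2,numpy as np
def br(i): return np.clip(255*(i/255.)**0.55,0,255).astype('uint8')
a=cv2.imread('pics/t0.png');b=cv2.imread('pics/s0.png')
cv2.imwrite('pics/c1.png',br(cv2.resize(a[130:235,195:325],None,fx=5.7,fy=5.7,interpolation=cv2.INTER_CUBIC)))
m=np.hstack([a[180:260,120:190],a[165:255,375:445][:80]])
cv2.imwrite('pics/c2.png',br(cv2.resize(m,None,fx=5,fy=5,interpolation=cv2.INTER_CUBIC)))
cv2.imwrite('pics/c3.png',br(cv2.resize(b[185:275,160:300],None,fx=5.7,fy=5.7,interpolation=cv2.INTER_CUBIC)))
E
```

```text
(no output)
```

View pics/c1.png

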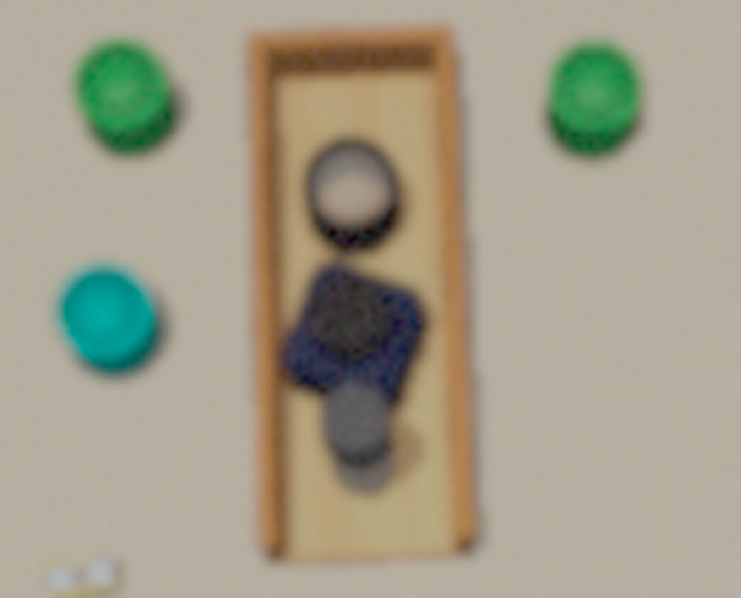

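View pics/c2.png

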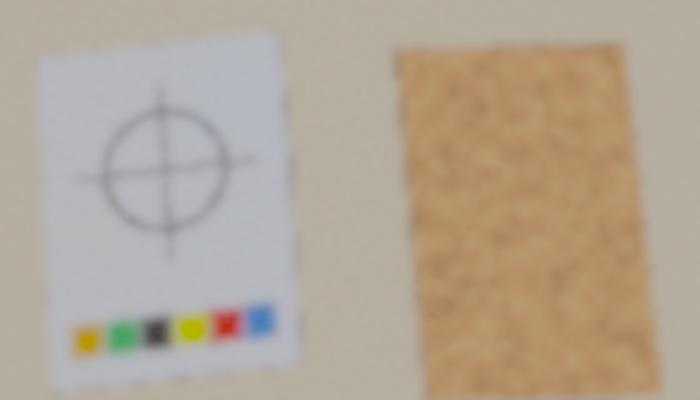

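View pics/c3.png

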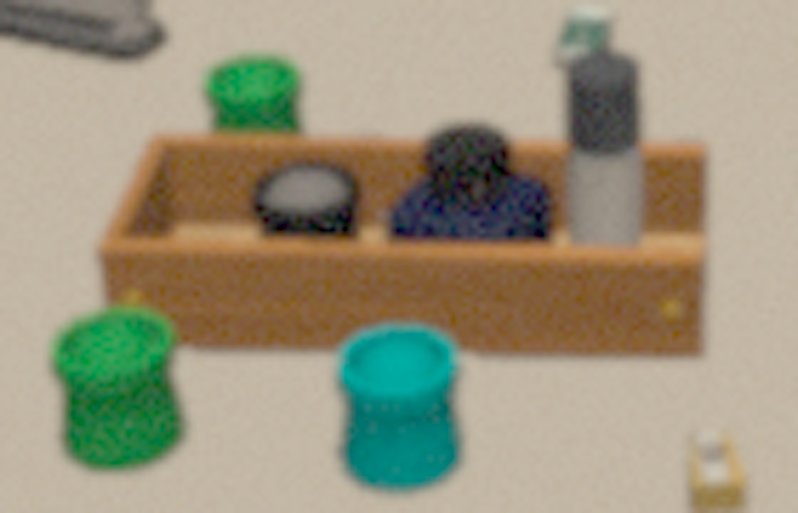

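The crops show these points:
- **Loupe top:** c1 (351,185), c3 (308,186).
- **Ink cap:** c1 (352,315), c3 (468,142).
- **Glue cap:** c1 (357,415), c3 (604,62).
- **Mark:** c2 (166,169).

```bash
python3 - <<'E'
from h import *
from scipy.optimize import least_squares
f=lambda p,ox,oy,s:(ox+(p[0]+.5)/s-.5,oy+(p[1]+.5)/s-.5)
T=lambda x,y:f((x,y),195,130,5.7)
S=lambda x,y:f((x,y),160,185,5.7)
M=lambda x,y:f((x,y),120,180,5)
# caddy corners local
C=[('top',T(250,35),(.108,.043,.044)),('top',T(452,31),(.108,-.043,.044)),('side',S(102,248),(.108,.043,.044)),('side',S(703,250),(-.108,.043,.044)),('side',S(155,138),(.108,-.043,.044)),('side',S(705,147),(-.108,-.043,.044)),('top',T(270,548),(-.108,.043,.044)),('top',T(467,543),(-.108,-.043,.044))]
def w(p,l):
    c,s=np.cos(p[2]),np.sin(p[2]);return np.array([p[0]+c*l[0]-s*l[1],p[1]+s*l[0]+c*l[1],l[2]])
def r(p,ns=None): return np.concatenate([np.subtract(proj(n,w(p,l)),uv) for n,uv,l in C])
for ns in (('top',),('side',),('top','side')):
    D=[c for c in C if c[0] in ns]
    s=least_squares(lambda p:np.concatenate([np.subtract(proj(n,w(p,l)),uv) for n,uv,l in D]),[.7,0,0]);print(ns,s.x,np.degrees(s.x[2]),np.round(s.fun,1))
p=s.x
for nm,x,z,t,sd in(('loupe',.038,.049,T(351,185),S(308,186)),('ink',-.02,.066,T(352,315),S(468,142)),('glue',-.071,.098,T(357,415),S(604,62))):
    print(nm,'pred',w(p,(x,0,z)),'top',ray('top',*t,z),'side',ray('side',*sd,z))
print('mark',ray('top',*M(166,169),.002),ray('side',254,321,.002))
for q in((384.5,174.5),(430,173.5),(391,245),(437,242)):print(ray('top',*q,.003))
for q in((248,166),(301,166),(303,179),(246,179)):print('s',ray('side',*q,.003))
for q in((0,0),(0,.0)):pass
for nm,q,z in(('marker L',(221,278),.01),('marker R',(279,281),.01),('sharp',(209,231),.016),('eraser',(348,200),.012),('greenL',T(120,90),.043),('greenR',T(594,92),.043),('turq',T(105,313),.043)):print(nm,ray('top',*q,z))
E
```

```text
('top',) [0.6110955  0.04502411 0.00074858] 0.042890505976671635 [-0.6 -0.4  0.8 -1.1 -2.1  1.   2.   0.3]
('side',) [0.61342269 0.04740601 0.0105562 ] 0.6048256335068527 [-1.4 -0.   1.3  1.2 -0.9 -1.2  1.  -1.4]
('top', 'side') [0.61254111 0.04574792 0.00457749] 0.2622705873048096 [-1.1 -0.9  0.3 -1.7 -0.8 -0.6  1.6  0.9 -0.2 -1.7  1.5 -1.6 -2.3  0.4
  1.8 -0.4]
loupe pred [0.65054071 0.04592186 0.049     ] top [0.65048457 0.04708097 0.049     ] side [0.65185415 0.05400795 0.049     ]
ink pred [0.59254132 0.04565637 0.066     ] top [0.59173758 0.04758018 0.066     ] side [0.59334376 0.04947539 0.066     ]
glue pred [0.54154186 0.04542292 0.098     ] top [0.54426996 0.04557622 0.098     ] side [0.5440346  0.04695695 0.098     ]
mark [0.54994963 0.29425727 0.002     ] [0.54959436 0.29571481 0.002     ]
[ 0.62289544 -0.25633976  0.003     ]
[ 0.62110595 -0.36520822  0.003     ]
[ 0.45376674 -0.25545833  0.003     ]
[ 0.45650439 -0.36214886  0.003     ]
s [ 0.61906152 -0.34081469  0.003     ]
s [ 0.45798052 -0.34754349  0.003     ]
s [ 0.45504623 -0.25085882  0.003     ]
s [ 0.6156024  -0.24432746  0.003     ]
marker L [0.39380792 0.13545374 0.01      ]
marker R [0.38200858 0.00553038 0.01      ]
sharp [0.50073117 0.16086483 0.016     ]
eraser [ 0.56181469 -0.16287345  0.012     ]
greenL [0.6967507 0.1401178 0.043    ]
greenR [ 0.68832586 -0.05271641  0.043     ]
turq [0.60286011 0.14691186 0.043     ]
```

>>> step_arm(
  rows=[
    {"angular": [0,0,0.0477],"slide": [0,0,0],"jaw": 1},
    {"angular": [0,0,0.0477],"slide": [0,0,0],"jaw": 1},
    {"angular": [0,0,0.0477],"slide": [0,0,0],"jaw": 1},
    {"angular": [0,0,0],"slide": [0.04,-0.08,0],"jaw": 1},
    {"angular": [0,0,0],"slide": [0.04,-0.1,0],"jaw": 1},
    {"angular": [0,0,0],"slide": [0.04,-0.1,0],"jaw": 1},
    {"angular": [0,0,0],"slide": [0.04,-0.1,0],"jaw": 1},
    {"angular": [0,0,0],"slide": [0.04,-0.1,0],"jaw": 1},
    {"angular": [0,0,0],"slide": [0.04,-0.1,0],"jaw": 1},
    {"angular": [0,0,0],"slide": [0.04,-0.08,0],"jaw": 1},
  ],
  newtons=15,
)

```text
time_s: 1.35
tool_pos: [0.4229, -0.253, 0.2224]
tool_rot: [180.0, 0.0, 0.1]
force: [0.5, -0.1, 0.6]
grip_width: 0.0872
grasp_force: 0.0
```

>>> step_arm(
  rows=[
    {"angular": [0,0,0],"slide": [0.034,-0.085,0],"jaw": 1},
    {"angular": [0,0,0],"slide": [0.034,-0.085,0],"jaw": 1},
    {"angular": [0,0,0],"slide": [0.034,-0.085,0],"jaw": 1},
    {"angular": [0,0,0],"slide": [0.034,-0.085,0],"jaw": 1},
    {"angular": [0,0,0],"slide": [0.034,-0.085,0],"jaw": 1},
    {"angular": [0,0,0],"slide": [0.034,-0.085,0.06],"jaw": 1},
    {"angular": [0,0,0],"slide": [0.02,-0.05,0.06],"jaw": 1},
    {"angular": [0,0,0],"slide": [0.01,-0.02,0.02],"jaw": 1},
    {"angular": [0,0,0],"slide": [0,0,0],"jaw": 1},
    {"angular": [0,0,0],"slide": [0,0,0],"jaw": 1},
  ],
)

```text
time_s: 2.6
tool_pos: [0.54, 0.033, 0.1536]
tool_rot: [179.9, -0.1, -0.1]
force: [0.6, -0.2, 0.7]
grip_width: 0.087
grasp_force: 0.0
```

>>> step_arm(
  rows=[
    {"angular": [0,0,0],"slide": [0.007,-0.027,0],"jaw": 1},
    {"angular": [0,0,0],"slide": [0,0,0.06],"jaw": 1},
    {"angular": [0,0,0],"slide": [0,0,0.06],"jaw": 1},
    {"angular": [0,0,0],"slide": [0,0,0.045],"jaw": 1},
    {"angular": [0,0,0],"slide": [0,0,0.018],"jaw": 1},
    {"angular": [0,0,0],"slide": [0,0,0],"jaw": 1},
    {"angular": [0,0,0],"slide": [0,0,0],"jaw": 1},
  ],
)

```text
time_s: 3.48
tool_pos: [0.5439, 0.0484, 0.0622]
tool_rot: [180.0, -0.1, 0.0]
force: [-0.9, 0.7, 0.5]
grip_width: 0.087
grasp_force: 0.0
```

```bash
python3 - <<'E'
from h import *
a=shot('top','t1.png');b=shot('side','s1.png')
m=np.hstack([a[120:240,195:325],b[140:260,170:300]])[:,:,::-1]
m=np.clip(255*(m/255.)**.6,0,255).astype('uint8')
cv2.imwrite('pics/c4.png',cv2.resize(m,None,fx=3,fy=3,interpolation=cv2.INTER_CUBIC))
E
```

```text
(no output)
```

View pics/c4.png

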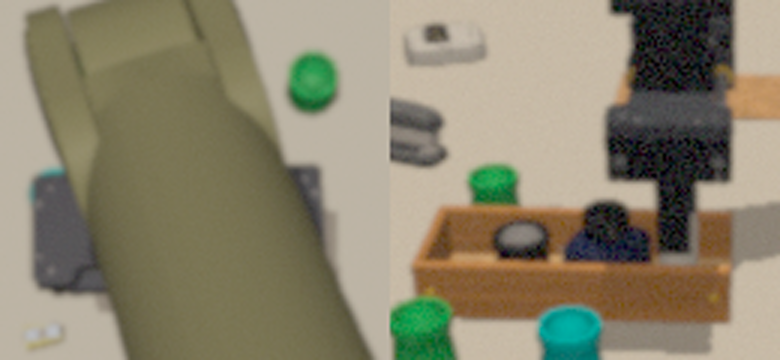

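The finger is lined up with the glue stick (c4, about (675,230)). Now I close the grip and lift.

>>> step_arm(
  rows=[
    {"angular": [0,0,0],"slide": [0,0,0],"jaw": 0},
    {"angular": [0,0,0],"slide": [0,0,0],"jaw": 0},
    {"angular": [0,0,0],"slide": [0,0,0],"jaw": 0},
    {"angular": [0,0,0],"slide": [0,0,0],"jaw": 0},
    {"angular": [0,0,0],"slide": [0,0,0],"jaw": 0},
    {"angular": [0,0,0],"slide": [0,0,0],"jaw": 0},
    {"angular": [0,0,0],"slide": [0,0,0],"jaw": 0},
    {"angular": [0,0,0],"slide": [0,0,-0.03],"jaw": 0},
    {"angular": [0,0,0],"slide": [0,0,-0.07],"jaw": 0},
    {"angular": [0,0,0],"slide": [0,0,-0.08],"jaw": 0},
  ],
  newtons=15,
)

```text
time_s: 4.82
tool_pos: [0.5426, 0.0483, 0.1525]
tool_rot: [-180.0, 0.0, 0.0]
force: [0.8, 0.3, 0.2]
grip_width: 0.0277
grasp_force: 15.0
```

>>> step_arm(
  rows=[
    {"angular": [0,0,0],"slide": [0,0.04,-0.02],"jaw": 0},
    {"angular": [0,0,0],"slide": [-0.01,0.08,0],"jaw": 0},
    {"angular": [0,0,0],"slide": [-0.014,0.1,0],"jaw": 0},
    {"angular": [0,0,0],"slide": [-0.014,0.1,0],"jaw": 0},
    {"angular": [0,0,0],"slide": [-0.014,0.1,0],"jaw": 0},
    {"angular": [0,0,0],"slide": [-0.014,0.1,0],"jaw": 0},
    {"angular": [0,0,0],"slide": [-0.013,0.1,0],"jaw": 0},
    {"angular": [0,0,0],"slide": [-0.01,0.06,0],"jaw": 0},
    {"angular": [0,0,0],"slide": [0,0.03,0],"jaw": 0},
    {"angular": [0,0,0],"slide": [0,0,0],"jaw": 0},
  ],
)

```text
time_s: 6.08
tool_pos: [0.4988, -0.307, 0.1615]
tool_rot: [-180.0, -0.0, -0.0]
force: [0.8, 0.1, 0.0]
grip_width: 0.0277
grasp_force: 15.0
```

>>> step_arm(
  rows=[
    {"angular": [0,0,0],"slide": [0,0,0.04],"jaw": 0},
    {"angular": [0,0,0],"slide": [0,0,0.06],"jaw": 0},
    {"angular": [0,0,0],"slide": [0,0,0.05],"jaw": 0},
    {"angular": [0,0,0],"slide": [0,0,0.03],"jaw": 0},
    {"angular": [0,0,0],"slide": [0,0,0.014],"jaw": 0},
    {"angular": [0,0,0],"slide": [0,0,0.004],"jaw": 0},
    {"angular": [0,0,0],"slide": [0,0,0.004],"jaw": 0},
    {"angular": [0,0,0],"slide": [0,0,0],"jaw": 0},
  ],
)

```text
time_s: 7.08
tool_pos: [0.4988, -0.3071, 0.0606]
tool_rot: [180.0, -0.0, 0.0]
force: [-0.0, 0.3, -0.2]
grip_width: 0.0278
grasp_force: 15.0
```

>>> step_arm(
  rows=[
    {"angular": [0,0,0],"slide": [0,0,0.003],"jaw": 0},
    {"angular": [0,0,0],"slide": [0,0,0],"jaw": 0},
  ],
)

```text
time_s: 7.32
tool_pos: [0.4985, -0.3069, 0.0586]
tool_rot: [180.0, -0.0, 0.0]
force: [-0.3, 0.4, -0.8]
grip_width: 0.0279
grasp_force: 15.0
```

Near contact. Release and rise.

>>> step_arm(
  rows=[
    {"angular": [0,0,0],"slide": [0,0,0],"jaw": 0.5},
    {"angular": [0,0,0],"slide": [0,0,0],"jaw": 1},
    {"angular": [0,0,0],"slide": [0,0,0],"jaw": 1},
    {"angular": [0,0,0],"slide": [0,0,0],"jaw": 1},
    {"angular": [0,0,0],"slide": [0,0,-0.05],"jaw": 1},
    {"angular": [0,0,0],"slide": [0,0,-0.1],"jaw": 1},
    {"angular": [0,0,0],"slide": [0.02,-0.04,-0.05],"jaw": 1},
    {"angular": [0,0,0],"slide": [0.025,-0.1,0],"jaw": 1},
    {"angular": [0,0,0],"slide": [0.025,-0.1,0],"jaw": 1},
    {"angular": [0,0,0],"slide": [0.025,-0.1,0],"jaw": 1},
  ],
)

```text
time_s: 8.57
tool_pos: [0.5463, -0.1353, 0.1588]
tool_rot: [180.0, -0.0, -0.0]
force: [1.6, -0.3, -0.1]
grip_width: 0.087
grasp_force: 0.0
```

```bash
python3 - <<'E'
from h import *
a=shot('top','t2.png');b=shot('side','s2.png')
cv2.imwrite('pics/c5.png',np.clip(255*(np.hstack([cv2.resize(a[130:260,230:450],None,fx=1.8,fy=1.8),cv2.resize(b[110:240,190:410],None,fx=1.8,fy=1.8)])[:,:,::-1]/255.)**.6,0,255).astype('uint8'))
E
```

```text
(no output)
```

View pics/c5.png

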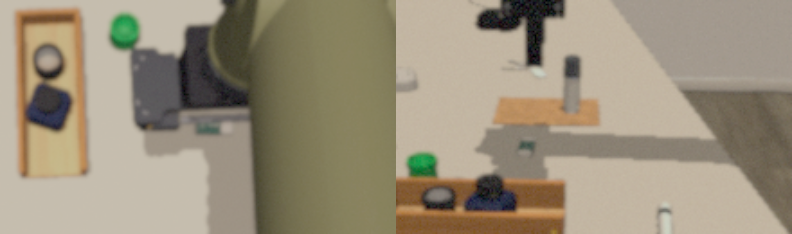

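The glue stick is upright on the mat (c5, about (572,85)), and the bottle and loupe are unmoved. Next is the bottle.

>>> step_arm(
  rows=[
    {"angular": [0,0,0],"slide": [0.02,-0.08,0],"jaw": 1},
    {"angular": [0,0,0],"slide": [0.02,-0.08,0],"jaw": 1},
    {"angular": [0,0,0],"slide": [0.02,-0.08,0],"jaw": 1},
    {"angular": [0,0,0],"slide": [0.02,-0.08,0],"jaw": 1},
    {"angular": [0,0,0],"slide": [0.01,-0.03,0.03],"jaw": 1},
    {"angular": [0,0,0],"slide": [0,0,0.04],"jaw": 1},
    {"angular": [0,0,0],"slide": [0,0,0],"jaw": 1},
    {"angular": [0,0,0],"slide": [0,0,0],"jaw": 1},
  ],
)

```text
time_s: 9.68
tool_pos: [0.5908, 0.036, 0.1231]
tool_rot: [179.9, 0.0, -0.1]
force: [0.3, 0.3, -0.7]
grip_width: 0.087
grasp_force: 0.0
```

>>> step_arm(
  rows=[
    {"angular": [0,0,0],"slide": [0.003,-0.024,0],"jaw": 1},
    {"angular": [0,0,0],"slide": [0,0,0.05],"jaw": 1},
    {"angular": [0,0,0],"slide": [0,0,0.05],"jaw": 1},
    {"angular": [0,0,0],"slide": [0,0,0.026],"jaw": 1},
    {"angular": [0,0,0],"slide": [0,0,0.01],"jaw": 1},
    {"angular": [0,0,0],"slide": [0,0,0],"jaw": 1},
    {"angular": [0,0,0],"slide": [0,0,0],"jaw": 1},
  ],
)

```text
time_s: 10.55
tool_pos: [0.5932, 0.0503, 0.0565]
tool_rot: [180.0, -0.1, 0.0]
force: [0.2, 0.0, 0.3]
grip_width: 0.0868
grasp_force: 0.0
```

>>> step_arm(
  rows=[
    {"angular": [0,0,0],"slide": [0,0.004,0.005],"jaw": 1},
    {"angular": [0,0,0],"slide": [0,0,0],"jaw": 0},
    {"angular": [0,0,0],"slide": [0,0,0],"jaw": 0},
    {"angular": [0,0,0],"slide": [0,0,0],"jaw": 0},
    {"angular": [0,0,0],"slide": [0,0,0],"jaw": 0},
    {"angular": [0,0,0],"slide": [0,0,0],"jaw": 0},
    {"angular": [0,0,0],"slide": [0,0,0],"jaw": 0},
    {"angular": [0,0,0],"slide": [0,0,0],"jaw": 0},
  ],
  newtons=25,
)

```text
time_s: 11.55
tool_pos: [0.5924, 0.0482, 0.053]
tool_rot: [180.0, -0.0, 0.0]
force: [0.0, -0.4, -0.1]
grip_width: 0.0309
grasp_force: 25.0
```

>>> step_arm(
  rows=[
    {"angular": [0,0,0],"slide": [0,0,-0.02],"jaw": 0},
    {"angular": [0,0,0],"slide": [0,0,-0.04],"jaw": 0},
    {"angular": [0,0,0],"slide": [0,0,-0.06],"jaw": 0},
    {"angular": [0,0,0],"slide": [0,0,-0.06],"jaw": 0},
    {"angular": [0,0,0],"slide": [0,0,-0.03],"jaw": 0},
    {"angular": [0,0,0],"slide": [0,0,0],"jaw": 0},
  ],
)

```text
time_s: 12.3
tool_pos: [0.5933, 0.0483, 0.1597]
tool_rot: [180.0, -0.2, 0.0]
force: [-0.4, -0.8, -1.5]
grip_width: 0.0309
grasp_force: 25.0
```

```bash
python3 - <<'E'
from h import *
b=shot('side','s3.png')
cv2.imwrite('pics/c6.png',np.clip(255*(cv2.resize(b[100:260,150:350],None,fx=3,fy=3)[:,:,::-1]/255.)**.6,0,255).astype('uint8'))
E
```

```text
(no output)
```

View pics/c6.png

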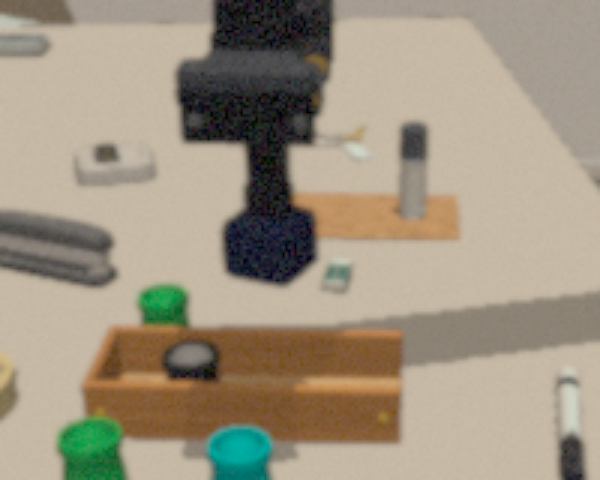

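The bottle hangs upright and centred in the grip (c6, about (268,240)). Now to the mat.

>>> step_arm(
  rows=[
    {"angular": [0,0,0],"slide": [0,0.03,0],"jaw": 0},
    {"angular": [0,0,0],"slide": [-0.004,0.07,0],"jaw": 0},
    {"angular": [0,0,0],"slide": [-0.004,0.1,0],"jaw": 0},
    {"angular": [0,0,0],"slide": [-0.004,0.1,0],"jaw": 0},
    {"angular": [0,0,0],"slide": [-0.004,0.1,0],"jaw": 0},
    {"angular": [0,0,0],"slide": [-0.004,0.1,0],"jaw": 0},
    {"angular": [0,0,0],"slide": [-0.004,0.1,0],"jaw": 0},
    {"angular": [0,0,0],"slide": [-0.004,0.07,0],"jaw": 0},
    {"angular": [0,0,0],"slide": [-0.004,0.04,0],"jaw": 0},
    {"angular": [0,0,0],"slide": [0,0,0],"jaw": 0},
  ],
)

```text
time_s: 13.6
tool_pos: [0.5753, -0.3085, 0.157]
tool_rot: [-180.0, 0.1, -0.2]
force: [-0.1, 0.8, -1.0]
grip_width: 0.0312
grasp_force: 25.0
```

>>> step_arm(
  rows=[
    {"angular": [0,0,0],"slide": [0,0,0.04],"jaw": 0},
    {"angular": [0,0,0],"slide": [0,0,0.06],"jaw": 0},
    {"angular": [0,0,0],"slide": [0,0,0.05],"jaw": 0},
    {"angular": [0,0,0],"slide": [0,0,0.03],"jaw": 0},
    {"angular": [0,0,0],"slide": [0,0,0.02],"jaw": 0},
    {"angular": [0,0,0],"slide": [0,0,0.01],"jaw": 0},
    {"angular": [0,0,0],"slide": [0,0,0],"jaw": 0},
    {"angular": [0,0,0],"slide": [0,0,0],"jaw": 0},
  ],
)

```text
time_s: 14.6
tool_pos: [0.5771, -0.3071, 0.0539]
tool_rot: [180.0, -0.1, 0.0]
force: [0.2, -0.5, -0.9]
grip_width: 0.0309
grasp_force: 25.0
```

>>> step_arm(
  rows=[
    {"angular": [0,0,0],"slide": [0,0,0.004],"jaw": 0},
    {"angular": [0,0,0],"slide": [0,0,0.003],"jaw": 0},
    {"angular": [0,0,0],"slide": [0,0,0],"jaw": 0},
  ],
)

```text
time_s: 14.98
tool_pos: [0.5767, -0.3069, 0.05]
tool_rot: [180.0, -0.0, 0.0]
force: [-0.5, 0.3, 1.2]
grip_width: 0.0309
grasp_force: 25.0
```

>>> step_arm(
  rows=[
    {"angular": [0,0,0],"slide": [0,0,0],"jaw": 0.6},
    {"angular": [0,0,0],"slide": [0,0,0],"jaw": 0.8},
    {"angular": [0,0,0],"slide": [0,0,0],"jaw": 0.8},
    {"angular": [0,0,0],"slide": [0,0,0],"jaw": 0.8},
    {"angular": [0,0,0],"slide": [0,0,-0.05],"jaw": 0.8},
    {"angular": [0,0,0],"slide": [0,0,-0.1],"jaw": 0.8},
    {"angular": [0,0,0],"slide": [0,0,-0.05],"jaw": 0.8},
    {"angular": [0,0,0],"slide": [0.02,-0.08,0],"jaw": 0.8},
    {"angular": [0,0,0],"slide": [0.02,-0.1,0],"jaw": 0.8},
    {"angular": [0,0,0],"slide": [0.02,-0.1,0],"jaw": 0.8},
  ],
)

```text
time_s: 16.23
tool_pos: [0.6067, -0.1655, 0.1497]
tool_rot: [180.0, -0.0, -0.0]
force: [0.5, -0.9, 0.3]
grip_width: 0.0697
grasp_force: 0.0
```

>>> step_arm(
  rows=[
    {"angular": [0,0,-0.0556],"slide": [0,0,0],"jaw": 0.8},
    {"angular": [0,0,-0.0556],"slide": [0,0,0],"jaw": 0.8},
    {"angular": [0,0,-0.0556],"slide": [0,0,0],"jaw": 0.8},
    {"angular": [0,0,-0.0556],"slide": [0,0,0],"jaw": 0.8},
    {"angular": [0,0,-0.0556],"slide": [0,0,0],"jaw": 0.8},
    {"angular": [0,0,-0.0556],"slide": [0,0,0],"jaw": 0.8},
    {"angular": [0,0,-0.0556],"slide": [0,0,0],"jaw": 0.8},
    {"angular": [0,0,-0.0556],"slide": [0,0,0],"jaw": 0.8},
    {"angular": [0,0,-0.0552],"slide": [0,0,0],"jaw": 0.8},
    {"angular": [0,0,0],"slide": [0,0,0],"jaw": 0.8},
  ],
)

```text
time_s: 17.48
tool_pos: [0.6064, -0.1669, 0.1495]
tool_rot: [-180.0, -0.0, 89.9]
force: [0.0, 0.3, -0.2]
grip_width: 0.0695
grasp_force: 0.0
```

>>> step_arm(
  rows=[
    {"angular": [0,0,0],"slide": [0.05,0.015,0],"jaw": 0.8},
    {"angular": [0,0,0],"slide": [0.09,0.02,0],"jaw": 0.8},
    {"angular": [0,0,0],"slide": [0.1,0.02,0],"jaw": 0.8},
    {"angular": [0,0,0],"slide": [0.1,0.02,0],"jaw": 0.8},
    {"angular": [0,0,0],"slide": [0.06,0.014,0.02],"jaw": 0.8},
    {"angular": [0,0,0],"slide": [0.03,0,0.04],"jaw": 0.8},
    {"angular": [0,0,0],"slide": [0,0,0.04],"jaw": 0.8},
    {"angular": [0,0,0],"slide": [0,0,0.04],"jaw": 0.8},
    {"angular": [0,0,0],"slide": [0,0,0],"jaw": 0.8},
    {"angular": [0,0,0],"slide": [0,0,0],"jaw": 0.8},
  ],
)

```text
time_s: 18.73
tool_pos: [0.6513, 0.0471, 0.0798]
tool_rot: [180.0, 0.0, 89.9]
force: [0.7, 0.2, -0.3]
grip_width: 0.0695
grasp_force: 0.0
```

```bash
python3 - <<'E'
from h import *
b=shot('side','s4.png')
cv2.imwrite('pics/c7.png',np.clip(255*(cv2.resize(b[100:260,150:350],None,fx=3.5,fy=3.5)[:,:,::-1]/255.)**.6,0,255).astype('uint8'))
E
```

```text
(no output)
```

View pics/c7.png

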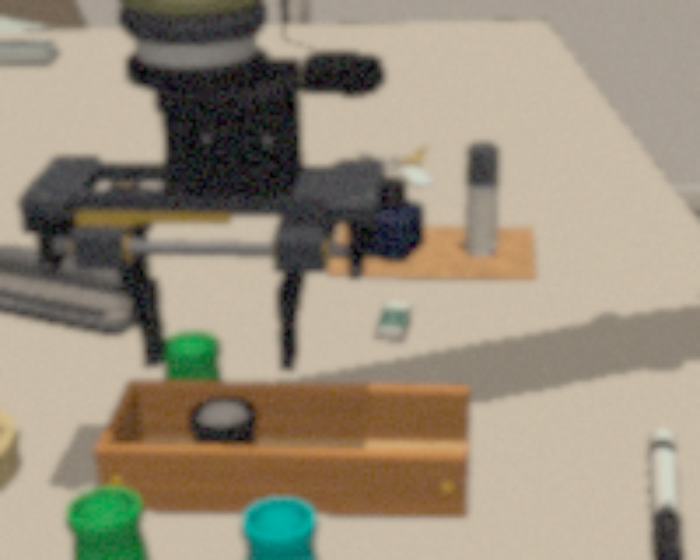

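The fingertips at c7 x=155 and 288 straddle the loupe at x=223. Both items stand on the mat.

>>> step_arm(
  rows=[
    {"angular": [0,0,0],"slide": [0,0,0.03],"jaw": 0.8},
    {"angular": [0,0,0],"slide": [0,0,0.04],"jaw": 0.8},
    {"angular": [0,0,0],"slide": [0,0,0.03],"jaw": 0.8},
    {"angular": [0,0,0],"slide": [0,0,0.014],"jaw": 0.8},
    {"angular": [0,0,0],"slide": [0,0,0],"jaw": 0.8},
    {"angular": [0,0,0],"slide": [0,0,0],"jaw": 0.6},
    {"angular": [0,0,0],"slide": [0,0,0],"jaw": 0.45},
    {"angular": [0,0,0],"slide": [0,0,0],"jaw": 0.3},
    {"angular": [0,0,0],"slide": [0,0,0],"jaw": 0.3},
    {"angular": [0,0,0],"slide": [0,0,0],"jaw": 0.3},
  ],
  newtons=15,
)

```text
time_s: 20.02
tool_pos: [0.6514, 0.0482, 0.023]
tool_rot: [179.9, 0.0, 90.0]
force: [0.1, -0.0, 2.1]
grip_width: 0.0397
grasp_force: 15.0
```

>>> step_arm(
  rows=[
    {"angular": [0,0,0],"slide": [0,0,-0.02],"jaw": 0.3},
    {"angular": [0,0,0],"slide": [0,0,-0.05],"jaw": 0.3},
    {"angular": [0,0,0],"slide": [0,0,-0.06],"jaw": 0.3},
    {"angular": [0,0,0],"slide": [0,0,-0.06],"jaw": 0.3},
    {"angular": [0,0,0],"slide": [0,0,-0.03],"jaw": 0.3},
    {"angular": [0,0,0],"slide": [0,0,0],"jaw": 0.3},
  ],
)

```text
time_s: 20.78
tool_pos: [0.6515, 0.0483, 0.1336]
tool_rot: [179.9, 0.0, 90.0]
force: [0.2, -0.1, -1.7]
grip_width: 0.0395
grasp_force: 15.0
```

```bash
python3 - <<'E'
from h import *
b=shot('side','s5.png')
print(proj('side',(.6514,.048,.14)))
cv2.imwrite('pics/c8.png',np.clip(255*(cv2.resize(b[90:250,150:350],None,fx=3.5,fy=3.5)[:,:,::-1]/255.)**.6,0,255).astype('uint8'))
E
```

```text
(np.float64(211.00078199440912), np.float64(175.68852401799344))
```

View pics/c8.png

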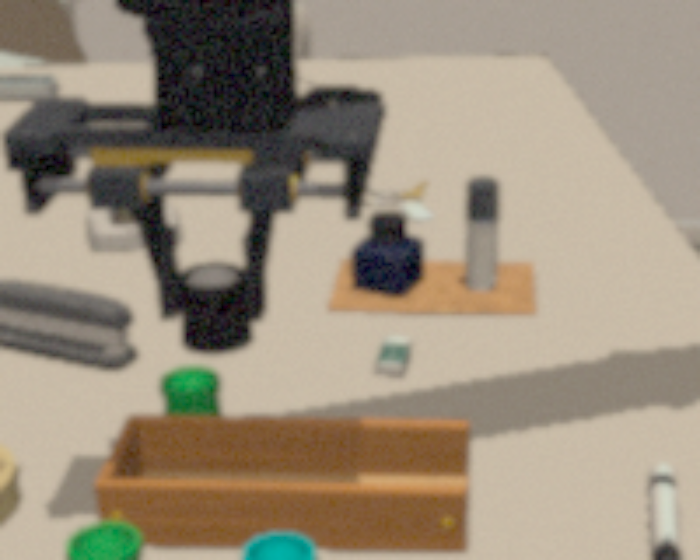

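```bash
python3 - <<'E'
from h import *
print(ray('side',210.5,169,.1596), ray('side',210.5,169.5,.1596))
# top centre from pre-lift pictures: c7 (223,418) top ellipse centre
print(ray('side',150+223.5/3.5-.5,100+416/3.5-.5,.049))
# bottom front edge of held loupe c8 row 348 -> z .1166
print(ray('side',210.5,90+348/3.5-.5,.1166))
E
```

```text
[0.64854544 0.06083164 0.1596    ] [0.64809905 0.06329263 0.1596    ]
[0.65158393 0.05872055 0.049     ]
[0.65210602 0.05958301 0.1166    ]
```

>>> step_arm(
  rows=[
    {"angular": [0,0,0],"slide": [0.03,-0.013,0],"jaw": 0.3},
    {"angular": [0,0,0],"slide": [0.06,-0.025,0],"jaw": 0.3},
    {"angular": [0,0,0],"slide": [0.08,-0.033,0],"jaw": 0.3},
    {"angular": [0,0,0],"slide": [0.08,-0.033,0],"jaw": 0.3},
    {"angular": [0,0,0],"slide": [0.08,-0.033,0],"jaw": 0.3},
    {"angular": [0,0,0],"slide": [0.08,-0.033,0],"jaw": 0.3},
    {"angular": [0,0,0],"slide": [0.05,-0.02,0],"jaw": 0.3},
    {"angular": [0,0,0],"slide": [0.03,-0.013,0],"jaw": 0.3},
    {"angular": [0,0,0],"slide": [0,0,0.04],"jaw": 0.3},
    {"angular": [0,0,0],"slide": [0,0,0.04],"jaw": 0.3},
  ],
)

```text
time_s: 22.08
tool_pos: [0.5497, 0.2911, 0.0902]
tool_rot: [-179.9, 0.1, 89.9]
force: [-0.6, -0.2, -0.7]
grip_width: 0.0397
grasp_force: 15.0
```

>>> step_arm(
  rows=[
    {"angular": [0,0,0],"slide": [0,0,0.04],"jaw": 0.3},
    {"angular": [0,0,0],"slide": [0,0,0.04],"jaw": 0.3},
    {"angular": [0,0,0],"slide": [0,0,0.04],"jaw": 0.3},
    {"angular": [0,0,0],"slide": [0,0,0.012],"jaw": 0.3},
    {"angular": [0,0,0],"slide": [0,0,0],"jaw": 0.3},
    {"angular": [0,0,0],"slide": [0,0,0],"jaw": 0.3},
  ],
)

```text
time_s: 22.82
tool_pos: [0.5499, 0.2937, 0.0274]
tool_rot: [179.9, -0.0, 90.0]
force: [0.4, -0.0, -0.6]
grip_width: 0.0399
grasp_force: 15.0
```

>>> step_arm(
  rows=[
    {"angular": [0,0,0],"slide": [0.003,0,0.008],"jaw": 0.3},
    {"angular": [0,0,0],"slide": [0,0,0.004],"jaw": 0.3},
    {"angular": [0,0,0],"slide": [0,0,0.003],"jaw": 0.3},
    {"angular": [0,0,0],"slide": [0,0,0],"jaw": 0.3},
  ],
)

```text
time_s: 23.32
tool_pos: [0.5494, 0.2947, 0.019]
tool_rot: [180.0, 0.0, 90.0]
force: [-0.1, -0.1, -0.4]
grip_width: 0.0401
grasp_force: 15.0
```

Down another 1 mm, release, rise clear and move away toward the caddy.

>>> step_arm(
  rows=[
    {"angular": [0,0,0],"slide": [0,0,0.002],"jaw": 0.3},
    {"angular": [0,0,0],"slide": [0,0,0],"jaw": 0.55},
    {"angular": [0,0,0],"slide": [0,0,0],"jaw": 0.8},
    {"angular": [0,0,0],"slide": [0,0,0],"jaw": 0.8},
    {"angular": [0,0,0],"slide": [0,0,0],"jaw": 0.8},
    {"angular": [0,0,0],"slide": [0,0,-0.05],"jaw": 0.8},
    {"angular": [0,0,0],"slide": [0,0,-0.1],"jaw": 0.8},
    {"angular": [0,0,0],"slide": [0,0,-0.1],"jaw": 0.8},
    {"angular": [0,0,0],"slide": [-0.08,0,-0.02],"jaw": 0.8},
    {"angular": [0,0,0],"slide": [-0.1,0,0],"jaw": 0.8},
  ],
)

```text
time_s: 24.58
tool_pos: [0.5498, 0.2056, 0.1547]
tool_rot: [179.8, -0.1, 90.2]
force: [1.1, -1.1, -0.3]
grip_width: 0.0695
grasp_force: 0.0
```

>>> step_arm(
  rows=[
    {"angular": [0,0,0.0556],"slide": [-0.1,0,0],"jaw": 1},
    {"angular": [0,0,0.0556],"slide": [0,0,0],"jaw": 1},
    {"angular": [0,0,0.0556],"slide": [0,0,0],"jaw": 1},
    {"angular": [0,0,0.0556],"slide": [0,0,0],"jaw": 1},
    {"angular": [0,0,0.0556],"slide": [0,0,0],"jaw": 1},
    {"angular": [0,0,0.0556],"slide": [0,0,0],"jaw": 1},
    {"angular": [0,0,0.0556],"slide": [0,0,0],"jaw": 1},
    {"angular": [0,0,0.0556],"slide": [0,0,0],"jaw": 1},
    {"angular": [0,0,0.0552],"slide": [0,0,0],"jaw": 1},
    {"angular": [0,0,0],"slide": [0,0,0],"jaw": 1},
  ],
)

```text
time_s: 25.82
tool_pos: [0.5493, 0.1548, 0.153]
tool_rot: [180.0, -0.0, 0.1]
force: [-0.7, 0.6, 0.2]
grip_width: 0.0869
grasp_force: 0.0
```

```bash
python3 - <<'E'
from h import *
a=shot('top','t6.png');b=shot('side','s6.png')
m=np.hstack([cv2.resize(a[170:270,110:200],None,fx=4,fy=4,interpolation=2),cv2.resize(b[260:360,205:325],None,fx=3.2,fy=4,interpolation=2)])
cv2.imwrite('pics/c9.png',np.clip(255*(m[:,:,::-1]/255.)**.6,0,255).astype('uint8'))
for z in(.002,.045):
  u,v=proj('top',(.5498,.295,z));print('top exp',(u-110)*4,(v-170)*4)
  u,v=proj('side',(.5498,.295,z));print('side exp',360+(u-205)*3.2,(v-260)*4)
E
```

```text
top exp 169.9220371554643 173.89936246663206
side exp 516.4988078786921 242.64680576028104
top exp 147.44320400378933 158.50049575284652
side exp 514.4326197087792 158.9427321768544
```

View pics/c9.png

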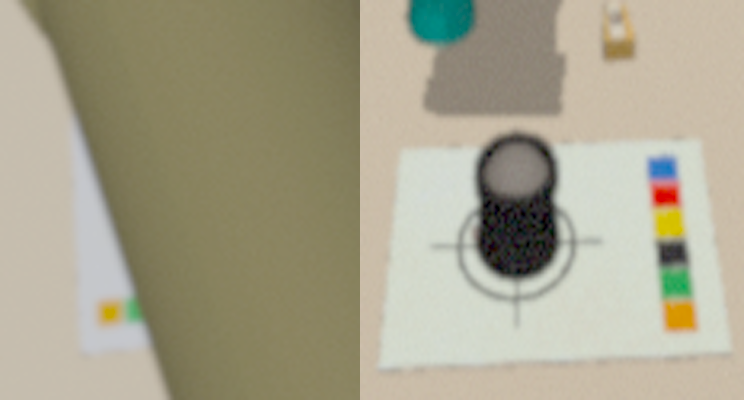

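The loupe stands on the mark: c9 shows it centred at x≈517 against a mark centre of (517,243). Now I return the bottle.

>>> step_arm(
  rows=[
    {"angular": [0,0,0],"slide": [0.005,0.06,0],"jaw": 1},
    {"angular": [0,0,0],"slide": [0.006,0.11,0],"jaw": 1},
    {"angular": [0,0,0],"slide": [0.006,0.11,0],"jaw": 1},
    {"angular": [0,0,0],"slide": [0.006,0.11,0],"jaw": 1},
    {"angular": [0,0,0],"slide": [0.006,0.11,0],"jaw": 1},
    {"angular": [0,0,0],"slide": [0.006,0.11,0],"jaw": 1},
    {"angular": [0,0,0],"slide": [0.006,0.11,0],"jaw": 1},
    {"angular": [0,0,0],"slide": [0.006,0.11,0],"jaw": 1},
    {"angular": [0,0,0],"slide": [0.006,0.06,0],"jaw": 1},
    {"angular": [0,0,0],"slide": [0.002,0.034,0],"jaw": 1},
  ],
)

```text
time_s: 27.18
tool_pos: [0.5765, -0.3094, 0.1527]
tool_rot: [-180.0, 0.0, -0.0]
force: [-0.7, -0.1, -0.5]
grip_width: 0.087
grasp_force: 0.0
```

>>> step_arm(
  rows=[
    {"angular": [0,0,0],"slide": [0,0,0],"jaw": 1},
    {"angular": [0,0,0],"slide": [0,0,0.04],"jaw": 1},
    {"angular": [0,0,0],"slide": [0,0,0.05],"jaw": 1},
    {"angular": [0,0,0],"slide": [0,0,0.04],"jaw": 1},
    {"angular": [0,0,0],"slide": [0,0,0.03],"jaw": 1},
    {"angular": [0,0,0],"slide": [0,0,0],"jaw": 1},
    {"angular": [0,0,0],"slide": [0,0,0],"jaw": 1},
  ],
)

```text
time_s: 28.05
tool_pos: [0.5776, -0.3074, 0.0738]
tool_rot: [180.0, -0.1, 0.0]
force: [1.1, 0.3, 0.5]
grip_width: 0.0868
grasp_force: 0.0
```

>>> step_arm(
  rows=[
    {"angular": [0,0,0],"slide": [0,0,0.03],"jaw": 1},
    {"angular": [0,0,0],"slide": [0,0,0.016],"jaw": 1},
    {"angular": [0,0,0],"slide": [0,0,0],"jaw": 1},
    {"angular": [0,0,0],"slide": [0,0,0],"jaw": 0},
    {"angular": [0,0,0],"slide": [0,0,0],"jaw": 0},
    {"angular": [0,0,0],"slide": [0,0,0],"jaw": 0},
    {"angular": [0,0,0],"slide": [0,0,0],"jaw": 0},
    {"angular": [0,0,0],"slide": [0,0,0],"jaw": 0},
    {"angular": [0,0,0],"slide": [0,0,0],"jaw": 0},
    {"angular": [0,0,0],"slide": [0,0,0],"jaw": 0},
  ],
  newtons=25,
)

```text
time_s: 29.3
tool_pos: [0.577, -0.3072, 0.0501]
tool_rot: [-180.0, 0.0, 0.0]
force: [-0.1, 0.3, 0.3]
grip_width: 0.0314
grasp_force: 25.0
```

>>> step_arm(
  rows=[
    {"angular": [0,0,0],"slide": [0,0,-0.02],"jaw": 0},
    {"angular": [0,0,0],"slide": [0,0,-0.05],"jaw": 0},
    {"angular": [0,0,0],"slide": [0,0,-0.07],"jaw": 0},
    {"angular": [0,0,0],"slide": [0,0,-0.06],"jaw": 0},
    {"angular": [0,0,0],"slide": [0,-0.03,-0.02],"jaw": 0},
    {"angular": [0,0,0],"slide": [0.003,-0.06,0],"jaw": 0},
    {"angular": [0,0,0],"slide": [0.004,-0.09,0],"jaw": 0},
    {"angular": [0,0,0],"slide": [0.004,-0.1,0],"jaw": 0},
    {"angular": [0,0,0],"slide": [0.004,-0.1,0],"jaw": 0},
    {"angular": [0,0,0],"slide": [0.004,-0.1,0],"jaw": 0},
  ],
)

```text
time_s: 30.55
tool_pos: [0.5854, -0.0643, 0.1592]
tool_rot: [-180.0, 0.1, 0.1]
force: [1.0, -0.3, -0.5]
grip_width: 0.0314
grasp_force: 25.0
```

>>> step_arm(
  rows=[
    {"angular": [0,0,0],"slide": [0.004,-0.1,0],"jaw": 0},
    {"angular": [0,0,0],"slide": [0.004,-0.07,0],"jaw": 0},
    {"angular": [0,0,0],"slide": [0.003,-0.04,0],"jaw": 0},
    {"angular": [0,0,0],"slide": [0,-0.02,0],"jaw": 0},
    {"angular": [0,0,0],"slide": [0,0,0],"jaw": 0},
    {"angular": [0,0,0],"slide": [0,0,0],"jaw": 0},
  ],
)

```text
time_s: 31.3
tool_pos: [0.592, 0.0456, 0.1598]
tool_rot: [179.9, 0.0, -0.1]
force: [0.5, 0.6, -1.2]
grip_width: 0.0308
grasp_force: 25.0
```

>>> step_arm(
  rows=[
    {"angular": [0,0,0],"slide": [0,-0.003,0.04],"jaw": 0},
    {"angular": [0,0,0],"slide": [0,0,0.05],"jaw": 0},
    {"angular": [0,0,0],"slide": [0,0,0.05],"jaw": 0},
    {"angular": [0,0,0],"slide": [0,0,0.04],"jaw": 0},
    {"angular": [0,0,0],"slide": [0,0,0.02],"jaw": 0},
    {"angular": [0,0,0],"slide": [0,0,0.005],"jaw": 0},
    {"angular": [0,0,0],"slide": [0,0,0],"jaw": 0},
    {"angular": [0,0,0],"slide": [0,0,0],"jaw": 0},
  ],
)

```text
time_s: 32.3
tool_pos: [0.5927, 0.0493, 0.0585]
tool_rot: [180.0, -0.1, 0.0]
force: [-0.2, -0.4, -1.0]
grip_width: 0.0308
grasp_force: 25.0
```

>>> step_arm(
  rows=[
    {"angular": [0,0,0],"slide": [0,0.002,0.004],"jaw": 0},
    {"angular": [0,0,0],"slide": [0,0,0.004],"jaw": 0},
    {"angular": [0,0,0],"slide": [0,0,0.003],"jaw": 0},
    {"angular": [0,0,0],"slide": [0,0,0],"jaw": 0},
  ],
)

```text
time_s: 32.8
tool_pos: [0.5922, 0.0482, 0.053]
tool_rot: [180.0, -0.0, 0.0]
force: [-1.9, -0.9, 4.6]
grip_width: 0.0311
grasp_force: 25.1
```

>>> step_arm(
  rows=[
    {"angular": [0,0,0],"slide": [0,0,0],"jaw": 0.5},
    {"angular": [0,0,0],"slide": [0,0,0],"jaw": 0.8},
    {"angular": [0,0,0],"slide": [0,0,0],"jaw": 1},
    {"angular": [0,0,0],"slide": [0,0,0],"jaw": 1},
    {"angular": [0,0,0],"slide": [0,0,-0.05],"jaw": 1},
    {"angular": [0,0,0],"slide": [0,0,-0.1],"jaw": 1},
    {"angular": [0,0,0],"slide": [0,0,-0.06],"jaw": 1},
    {"angular": [0,0,0],"slide": [-0.02,0.06,0],"jaw": 1},
    {"angular": [0,0,0],"slide": [-0.028,0.1,0],"jaw": 1},
    {"angular": [0,0,0],"slide": [-0.028,0.1,0],"jaw": 1},
  ],
)

```text
time_s: 34.05
tool_pos: [0.5535, -0.0829, 0.1571]
tool_rot: [180.0, -0.0, 0.1]
force: [0.7, -0.1, -0.9]
grip_width: 0.0866
grasp_force: 0.0
```

>>> step_arm(
  rows=[
    {"angular": [0,0,0],"slide": [-0.028,0.1,0],"jaw": 1},
    {"angular": [0,0,0],"slide": [-0.028,0.1,0],"jaw": 1},
    {"angular": [0,0,0],"slide": [-0.028,0.1,0],"jaw": 1},
    {"angular": [0,0,0],"slide": [-0.02,0.09,0],"jaw": 1},
    {"angular": [0,0,0],"slide": [-0.008,0.04,0],"jaw": 1},
    {"angular": [0,0,0],"slide": [0,0.02,0],"jaw": 1},
    {"angular": [0,0,0],"slide": [0,0,0],"jaw": 1},
    {"angular": [0,0,0],"slide": [0,0,0],"jaw": 1},
  ],
)

```text
time_s: 35.05
tool_pos: [0.499, -0.3046, 0.157]
tool_rot: [-179.9, -0.0, 0.2]
force: [-1.1, 0.8, -0.0]
grip_width: 0.0869
grasp_force: 0.0
```

```bash
python3 - <<'E'
from h import *
a=shot('top','t7.png');b=shot('side','s7.png')
m=np.hstack([cv2.resize(a[130:235,195:285],None,fx=4,fy=4,interpolation=2),cv2.resize(b[140:245,160:260],None,fx=4,fy=4,interpolation=2)])
cv2.imwrite('pics/c10.png',np.clip(255*(m[:,:,::-1]/255.)**.6,0,255).astype('uint8'))
E
```

```text
(no output)
```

View pics/c10.png

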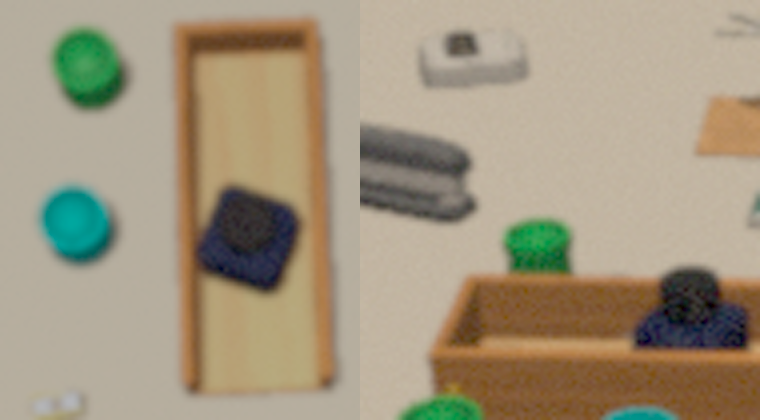

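The bottle is back upright on its spot: the cap at c10 (247,221) matches its original pixel. Now the glue stick.

>>> step_arm(
  rows=[
    {"angular": [0,0,0],"slide": [0,0.004,0.05],"jaw": 1},
    {"angular": [0,0,0],"slide": [0,0,0.06],"jaw": 1},
    {"angular": [0,0,0],"slide": [0,0,0.06],"jaw": 1},
    {"angular": [0,0,0],"slide": [0,0,0.024],"jaw": 1},
    {"angular": [0,0,0],"slide": [0,0,0],"jaw": 1},
    {"angular": [0,0,0],"slide": [0,0,0],"jaw": 0},
    {"angular": [0,0,0],"slide": [0,0,0],"jaw": 0},
    {"angular": [0,0,0],"slide": [0,0,0],"jaw": 0},
    {"angular": [0,0,0],"slide": [0,0,0],"jaw": 0},
    {"angular": [0,0,0],"slide": [0,0,0],"jaw": 0},
  ],
  newtons=15,
)

```text
time_s: 36.4
tool_pos: [0.498, -0.3089, 0.0602]
tool_rot: [180.0, -0.0, 0.0]
force: [0.2, -0.3, 0.5]
grip_width: 0.0448
grasp_force: 0.0
```

>>> step_arm(
  rows=[
    {"angular": [0,0,0],"slide": [0,0,0],"jaw": 0},
    {"angular": [0,0,0],"slide": [0,0,0],"jaw": 0},
    {"angular": [0,0,0],"slide": [0,0,0],"jaw": 0},
  ],
)

```text
time_s: 36.78
tool_pos: [0.498, -0.3088, 0.06]
tool_rot: [-180.0, 0.0, 0.0]
force: [-0.1, -0.1, -0.6]
grip_width: 0.028
grasp_force: 15.0
```

>>> step_arm(
  rows=[
    {"angular": [0,0,0],"slide": [0,0,-0.03],"jaw": 0},
    {"angular": [0,0,0],"slide": [0,0,-0.07],"jaw": 0},
    {"angular": [0,0,0],"slide": [0,0,-0.07],"jaw": 0},
    {"angular": [0,0,0],"slide": [0,-0.02,-0.05],"jaw": 0},
    {"angular": [0,0,0],"slide": [0.01,-0.06,0],"jaw": 0},
    {"angular": [0,0,0],"slide": [0.013,-0.1,0],"jaw": 0},
    {"angular": [0,0,0],"slide": [0.013,-0.1,0],"jaw": 0},
    {"angular": [0,0,0],"slide": [0.013,-0.1,0],"jaw": 0},
    {"angular": [0,0,0],"slide": [0.013,-0.1,0],"jaw": 0},
    {"angular": [0,0,0],"slide": [0.013,-0.1,0],"jaw": 0},
  ],
)

```text
time_s: 38.02
tool_pos: [0.5358, -0.0173, 0.1714]
tool_rot: [180.0, -0.1, 0.0]
force: [0.3, -0.4, -0.2]
grip_width: 0.0278
grasp_force: 15.0
```

>>> step_arm(
  rows=[
    {"angular": [0,0,0],"slide": [0.01,-0.07,0],"jaw": 0},
    {"angular": [0,0,0],"slide": [0.006,-0.04,0],"jaw": 0},
    {"angular": [0,0,0],"slide": [0,-0.022,0],"jaw": 0},
    {"angular": [0,0,0],"slide": [0,0,0],"jaw": 0},
    {"angular": [0,0,0],"slide": [0,0,0.05],"jaw": 0},
    {"angular": [0,0,0],"slide": [0,0,0.05],"jaw": 0},
    {"angular": [0,0,0],"slide": [0,0,0.05],"jaw": 0},
    {"angular": [0,0,0],"slide": [0,0,0.03],"jaw": 0},
    {"angular": [0,0,0],"slide": [0,0,0],"jaw": 0},
    {"angular": [0,0,0],"slide": [0,0,0],"jaw": 0},
  ],
)

```text
time_s: 39.28
tool_pos: [0.5442, 0.047, 0.081]
tool_rot: [180.0, -0.1, -0.0]
force: [-0.4, -0.0, -0.3]
grip_width: 0.0276
grasp_force: 15.0
```

>>> step_arm(
  rows=[
    {"angular": [0,0,0],"slide": [0,0,0.02],"jaw": 0},
    {"angular": [0,0,0],"slide": [0,0,0.01],"jaw": 0},
    {"angular": [0,0,0],"slide": [0,0,0.004],"jaw": 0},
    {"angular": [0,0,0],"slide": [0,0,0.002],"jaw": 0},
    {"angular": [0,0,0],"slide": [0,0,0],"jaw": 0},
    {"angular": [0,0,0],"slide": [0,0,0],"jaw": 0},
  ],
)

```text
time_s: 40.02
tool_pos: [0.5439, 0.0473, 0.0629]
tool_rot: [180.0, -0.1, 0.0]
force: [-1.3, 0.2, 5.8]
grip_width: 0.028
grasp_force: 15.0
```

Seated. Release, rise and clear.

>>> step_arm(
  rows=[
    {"angular": [0,0,0],"slide": [0,0,0],"jaw": 0.5},
    {"angular": [0,0,0],"slide": [0,0,0],"jaw": 0.8},
    {"angular": [0,0,0],"slide": [0,0,0],"jaw": 1},
    {"angular": [0,0,0],"slide": [0,0,0],"jaw": 1},
    {"angular": [0,0,0],"slide": [0,0,-0.05],"jaw": 1},
    {"angular": [0,0,0],"slide": [0,0,-0.1],"jaw": 1},
    {"angular": [0,0,0],"slide": [0,0,-0.08],"jaw": 1},
    {"angular": [0,0,0],"slide": [-0.01,0.08,0],"jaw": 1},
    {"angular": [0,0,0],"slide": [-0.02,0.1,0],"jaw": 1},
    {"angular": [0,0,0],"slide": [-0.02,0.1,0],"jaw": 1},
  ],
)

```text
time_s: 41.28
tool_pos: [0.5182, -0.0941, 0.1772]
tool_rot: [180.0, -0.0, 0.1]
force: [0.1, -0.4, 0.4]
grip_width: 0.0872
grasp_force: 0.0
```

>>> step_arm(
  rows=[
    {"angular": [0,0,0],"slide": [-0.02,0.1,0],"jaw": 1},
    {"angular": [0,0,0],"slide": [-0.02,0.1,0],"jaw": 1},
    {"angular": [0,0,0],"slide": [-0.02,0.1,0],"jaw": 1},
    {"angular": [0,0,0],"slide": [-0.01,0.05,0],"jaw": 1},
    {"angular": [0,0,0],"slide": [0,0,0],"jaw": 1},
    {"angular": [0,0,0],"slide": [0,0,0],"jaw": 1},
  ],
)

```text
time_s: 42.02
tool_pos: [0.484, -0.2663, 0.177]
tool_rot: [-179.9, -0.0, 0.1]
force: [0.1, 0.5, -0.8]
grip_width: 0.0868
grasp_force: 0.0
```

```bash
python3 - <<'E'
from h import *
a=shot('top','t8.png');b=shot('side','s8.png')
m=np.hstack([cv2.resize(a[130:290,120:290],None,fx=3,fy=3,interpolation=2),cv2.resize(b[190:350,190:285],None,fx=3,fy=3,interpolation=2)])
cv2.imwrite('pics/c11.png',np.clip(255*(m[:,:,::-1]/255.)**.6,0,255).astype('uint8'))
for z in(.002,.045):
  u,v=proj('top',(.5498,.295,z));print('top exp',(u-120)*3,(v-130)*3)
E
```

```text
top exp 97.44152786659822 250.42452184997404
top exp 80.582403002842 238.8753718146349
```

View pics/c11.png

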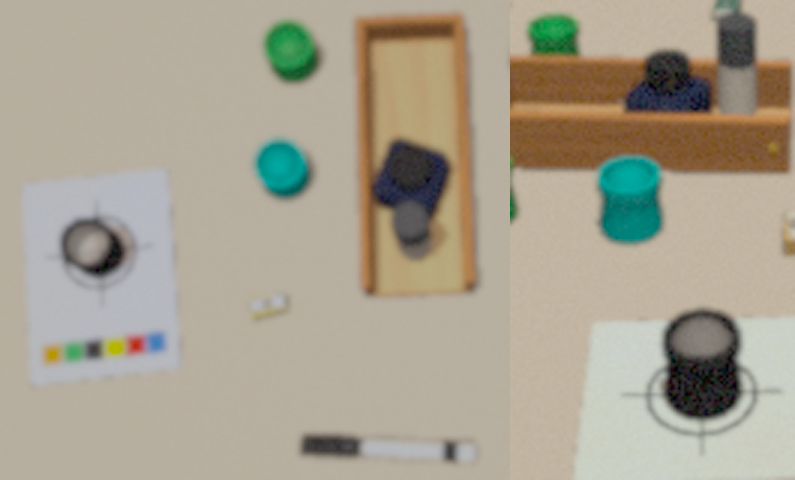

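The final check looks good. The loupe is within about 4 mm of the mark centre (c11 ring at about (98,251)), the bottle and glue stick stand at their original places, and the bystanders are untouched.

```bash
python3 -c "
from h import *
print(env.sign_off())"
```

```text
the job is handed in; nothing more can be done
None
```

The job is handed in, with no verdict returned: the last pictures show the loupe upright within about 4 mm of the mark centre, the ink bottle and glue stick back upright on their original spots in the caddy, and the sharpener and marker not visibly moved; the eraser was outside that last check.

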